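Open the filter well of the microscope illuminator

TASK

Open the filter well of the white illuminator unit: press its black snap tab down until the grey cover is released and hops forward, then push the cover by its rib along the rails, off its seat and onto the parking ledge, until the round filter well is completely uncovered. Only press and push with the fingertips: do not lift the cover, leave it lying flat on the ledge between its guides, and leave the other things on the bench where they are.

Things in the scene. Friction and masses are not known exactly. Their poses are not given: they have to be found in the camera images.
- unit: White illuminator unit fixed to the bench, 160 (x) by 240 (y) by 70 mm high to its deck; origin on the bench. Unit frame, mm: body x -95..65, y -135..105; yaw within 0.5 rad of 0. The cover slides only along unit +y, between dark guide rails (outer faces x -52 and 52, tops z 81 beside the seat, 76 beside the ledge). The seat and well are at the -y end, the ledge at the +y end
- ledge (a point): Centre of the flat parking ledge, unit x 0, y 37.5, z 70 mm. The ledge is the deck from unit y -20 to an end stop at y 95 mm, 8 mm high
- well (a point): Centre of the mouth of the filter well, an opening 60 mm (x) by 70 mm (y) in the deck, 70 mm above the bench, at unit x 0, y -70 mm; 30 mm deep with a round filter in it. The closed cover lies centred over it. Axes as the unit's
- tab_top (a point): Centre of the top of the black snap tab, a 30 by 30 mm push pad 22 mm above the deck on the unit's -x side (unit x -71, y -93.5, z 92 mm when up). It goes straight down 9 mm against a spring; pressing takes 2 to 4 N, with a hard stop at the bottom. While up, its tooth sits in a notch of the cover and blocks it firmly
- tab (a joint): Travel of the tab in m: 0 up, 0.009 fully in. From about 0.006 the cover is freed and a hidden spring pushes it about 10 mm along unit +y, so the tab cannot catch it again when let go; the tab then stays part-way down, rubbing under the cover, until the cover has slid about 25 mm more, and springs up
- cover_rib (a point): Centre of the cover's upright rib, 50 (x) by 8 (y) by 20 mm high, in the middle of the cover: 10 mm above the plate's top, 10 mm below the rib's top. Axes as the unit's. Closed: unit y about -69 mm; at the end stop: +45 mm; the well is completely uncovered from +15 mm on. Pushing the freed cover takes only 1 to 3 N
- cover: Grey cover: a loose plate 90 (x) by 100 (y) by 6 mm with a rib on it, 100 to 200 g, lying on the deck (underside at 70 mm, plate top at 76 mm above the bench). Origin at the centre of the plate's underside; axes as the unit's when closed
- objective_mid (a point): Bystander: steel microscope objective standing on the bench beyond the unit, 30 mm across, 47 mm tall; point at half height
- wafer_case_center (a point): Bystander: flat round white wafer case lying on the bench to the left of the unit, 84 mm across, 22 mm tall; its centre
- lens_jar_mid (a point): Bystander: small amber jar with a black cap standing on the bench to the right of the unit, 44 mm across, 55 mm tall; point at half height
Mind the look-alikes: they are no part of the job. Of the things like the cover, leave any that is turquoise; of the rest the smaller one is meant.

How it is judged (in metres and radians):
On the way, in this order (a step that is already met when the one before it is completed fails the run):
1. the snap tab is pressed in while the cover is still at its seat (value of joint tab above 0.0055 m and contact force between the fingers and unit above 0.5 N and y of cover_rib in the frame of unit below -0.045 m), for 0.05 s.
2. the cover is pushed off its seat and the well is uncovered (y of cover_rib in the frame of unit above 0.014 m), for 0.1 s.
At the end, for the whole second after the job is handed in: The cover lies flat (within 0.06 rad and 4 mm in height) on the parking ledge between its guides (within 6 mm sideways), its rib at unit y +14 to +50 mm so that the well is completely uncovered, and the snap tab has sprung back up (y of cover_rib in the frame of unit between 0.014 and 0.05 m and x of cover_rib in the frame of unit between -0.006 and 0.006 m and height (world z) of cover_rib between 0.082 and 0.09 m and angle between cover_rib's own z axis and vertical below 0.06 rad and distance between cover_rib and well above 0.08 m and value of joint tab below 0.003 m); the robot touches nothing.
It fails at once if the cover is lifted more than 12 mm off the deck (height (world z) of cover_rib above 0.098 m).
It fails at once if the cover is tipped up (angle between cover_rib's own z axis and vertical above 0.3 rad).
It fails at once if a bystander is moved more than 20 mm (distance of any of objective_mid, wafer_case_center, lens_jar_mid from where it was at the start of the episode above 0.02 m).
It also fails if it takes over 38 s, if anything falls off the work surface, if the arm or the gripper's body presses on something with over 40 N, if the wrist force passes 120 N, or if a joint passes its speed limit or range.

ROBOT

A 6-joint arm with a two-finger parallel gripper is mounted at the origin on the work surface. World frame = base frame: x ahead of the robot, y to its left, z up, the work surface at z = 0. Lengths are in mm, angles in degrees, forces in N, time in s.
With the tool pointing down it reaches from about 425 to 1125 mm from the base axis. Payload 14.9 kg.
Tool frame: the origin (TCP) lies midway between the tips of the shut fingers; the grasp point (between the pads) lies behind it (robot.grip_depth is the z of the grasp point in the tool frame, in mm); z points along the fingers, x is the direction in which the jaws open and shut, and the axes are right-handed (so a half turn about z gives the same grasp; the last joint's range is limited). The gripper opens to 91 mm and grips with 3 to 60 N. Pads are 32 mm wide; open, the fingers measure 118 mm over their backs; the gripper's body (76 mm by 178 mm) begins 60 mm behind the grasp point.
Start: joints at [-66.881, 21.709, 99.362, -0, 58.929, -1.908], TCP at [296.127, -634.292, 213.932] pointing down, gripper open.
Joint ranges: [-158.91, 158.91], [-42.39, 125.64], [0.06, 152.35], [-60.88, 240.88], [17.5, 164.5], [-176.32, 176.32]. Speed limits (degrees/s): [108.29, 108.29, 136.94, 180, 180, 180].

INTERFACE

Orientations are given as [roll, pitch, yaw] about the fixed x, y, z axes, in that order (R = Rz(yaw) Ry(pitch) Rx(roll)).
In Python, from station import readout, vision, job, finder, robot gives the robot as it stands.
- The arm moves only by the tool servo_tool, never from a script. Its argument "deltas" is a list that holds one entry, the list of rows, each a list of 7 numbers: the shift along the tool's x, y, z in m, then the turn, a rotation vector about the tool's x, y, z in units of 8 degrees (1.0 is 8 degrees), then the closure, from 0 (fully open) to 1 (shut). In form: [[[tx, ty, tz, ax, ay, az, grip], ...]]. A call has exactly 5 rows; each row is the pose to reach, as a shift and turn from the pose measured when the call began, along the tool's axes at that moment; what a row does not reach only later rows make up. A row lasts 1/10 s, in which the tool goes at most 50 mm and 8.59 degrees, less where a joint would pass 70% of its speed; a pose out of reach is approached as far as the arm can. A call with a gripper value outside its range is refused whole. The fingers move at their own pace and stop on an object; "squeeze" is the grip in N (left out, the last holds). Time passes only in rows, so rows that repeat a pose let the fingers close, or fill a call up. It gives the time, the measured TCP pose, the force and the opening at its end, in the units of the state.
- readout.read_state(): the state, without advancing time (a new reading comes with each control period).
- vision.camera(name): name is "side" or "top"; returns (picture, depth): 400x640x3 uint8, red, green, blue; 400x640 float32, mm along the optical axis (not along the pixel's ray), 0 where there is no reading.
- vision.camera_info(name): a dict with "mtx" (3x3 intrinsics, pixels), "xyz" and "rotation" of the camera in the world. Camera axes: x right, y down, z forward; pixel columns grow to the right and rows downward; lengths in mm; the calibration is good to about 2 mm. A picture is of the moment at which its call begins. camera_info takes no time and is no camera call.
- job.sign_off(): hands the job in, once; it reports no verdict.
Trained networks look in the newest picture that a camera, given by its name, has taken for a name from the list of things; names that differ only in an ending like _2 or _b are one class to them, and where a whole thing is asked for, a point or a joint stands for the part that bears it (a point fixed in the world has none). Each returns a list of dicts, best first, with "p" (0 to 1); they miss things now and then, are a little off and sometimes report something else, mostly with a low value. They report only what shows in the picture. A call takes as long as a camera call. They do not tell look-alikes from the thing itself.
- finder.regions_of(camera, query): "pixels" (400x640 bool, what is visible of it) and "centre" ([column, row] in pixels, amid what is visible of it).
- finder.mark_of(camera, query): "centre" ([column, row] in pixels: a listed point, or the origin of a listed thing).
The state is a dict: "clock": time; "q": joint angles; "joint_velocities": joint speeds; "joint_torque": joint torques, N m; "tcp_pos": TCP position; "ee_rot": TCP orientation; "contact_force": force on the tool from outside, world axes, zero at the start; "moment": the same for the moment, N m; "grip_width": finger opening in mm.
Only numpy, scipy, OpenCV 4.12 (cv2) and the standard library are available. Lean on these libraries where they do the work, as an engineer would, in place of code of your own. Each camera call takes 0.05 s, during which the arm holds its last target. There are 200 camera calls.

## Working session

There is one attempt and no reset: what is moved stays moved. The work goes in short steps, Python scripts to look and compute and a tool call to move; the robot and the scene stay as the last step left them, time stands still between calls to the robot, and variables do not carry over. Pictures are saved under pics/ and viewed, about 8 in all and at most 12, crops included, and the job is handed in when it is done.

Besides the shell and the picture viewer there is one more tool, called after "Emit:" as a command line: name --argument value ..., lists and objects as JSON in quotes. servo_tool: Moves the arm, as the interface text tells. Its arguments: {"type":"object","properties":{"deltas":{"type":"array"},"squeeze":{"type":"number"}},"required":["deltas"]}

```bash
mkdir -p pics; cat > h.py <<'E'
import numpy as np, cv2
from station import readout, vision, job, finder, robot
def world(cam,px,d=None,z=None):
    i=vision.camera_info(cam);K=np.array(i["mtx"]);R=np.array(i["rotation"]);t=np.array(i["xyz"])
    if R.shape!=(3,3): raise Exception(R)
    r=R@np.linalg.inv(K)@np.array([px[0],px[1],1.])
    return t+r*(d if d is not None else (z-t[2])/r[2])
E
python3 - <<'E'
from h import *
for c in("top","side"):
    p,d=vision.camera(c); np.savez(f"pics/{c}0",p=p,d=d)
    cv2.imwrite(f"pics/{c}0.png",p[:,:,::-1]); print(c,vision.camera_info(c))
    for q in("unit","tab_top","cover_rib","well","ledge","cover"):
        for m in finder.mark_of(c,q)[:3]:
            u,v=m["centre"];dd=d[int(np.clip(v,0,399)),int(np.clip(u,0,639))]
            print(q,round(m["p"],2),np.round(m["centre"],1),np.round(world(c,(u,v),d=dd),0))
print(readout.read_state(),robot.grip_depth)
E
```

```text
top {'mtx': array([[380.25776155,   0.        , 319.12864102],
       [  0.        , 380.25776155, 201.72298764],
       [  0.        ,   0.        ,   1.        ]]), 'xyz': array([439.52887579,  19.23927213, 824.29614497]), 'rotation': array([-171.2598724 ,   -0.25560076,  -90.72678419])}Traceback (most recent call last):
  File "<stdin>", line 8, in <module>
  File "h.py", line 5, in world
    if R.shape!=(3,3): raise Exception(R)
                       ^^^^^^^^^^^^^^^^^^
Exception: [-171.2598724    -0.25560076  -90.72678419]
```

```bash
sed -i 's/^    if R.shape.*/    R=Rotation.from_euler("xyz",R,degrees=True).as_matrix()/; 1a from scipy.spatial.transform import Rotation' h.py
python3 - <<'E'
from h import *
for c in("top","side"):
    p,d=vision.camera(c); np.savez(f"pics/{c}0",p=p,d=d)
    cv2.imwrite(f"pics/{c}0.png",p[:,:,::-1]); print(c,vision.camera_info(c)["xyz"])
    for q in("unit","tab_top","cover_rib","well","ledge","cover"):
        for m in finder.mark_of(c,q)[:3]:
            u,v=m["centre"];dd=d[int(np.clip(v,0,399)),int(np.clip(u,0,639))]
            print(q,round(m["p"],2),np.round(m["centre"],1),np.round(world(c,(u,v),d=dd),0))
print(readout.read_state(),robot.grip_depth)
E
```

```text
top [439.52887579  19.23927213 824.29614497]
unit 0.73 [291.6 185.7] [589.  70.  69.]
tab_top 0.71 [322.7 224.3] [508.   8.  93.]
cover_rib 0.9 [415.7 143.5] [ 689. -199.   21.]
cover_rib 0.89 [321.9 187. ] [581.   9.  95.]
cover_rib 0.66 [374.9 308.5] [342. -95.  36.]
ledge 0.65 [269.1 173.7] [614. 115.  72.]
cover 0.95 [413.8 146.8] [ 686. -198.    8.]
cover 0.85 [318. 185.] [588.  16.  76.]
cover 0.74 [371.2 305.1] [346. -91.  11.]
side [221.49265146 583.56269752 586.59564322]
unit 0.84 [281.2 245.3] [552. 137.  72.]
tab_top 0.82 [344.7 202.3] [509.  14.  93.]
cover_rib 0.67 [317.7 150.2] [ 689. -196.   25.]
cover_rib 0.65 [458.4 232.4] [335. -81.  38.]
cover_rib 0.57 [305.2 188.9] [586.  15.  91.]
ledge 0.7 [263. 223.] [609. 108.  70.]
cover 0.97 [318.3 158.2] [ 687. -196.    5.]
cover 0.9 [305.7 197.6] [582.  20.  77.]
cover 0.81 [453.9 243. ] [338. -84.   9.]
{'clock': 0.8, 'q': array([-6.68835346e+01,  2.17085724e+01,  9.93626283e+01,  8.97684851e-04,
        5.89294104e+01, -1.90815408e+00]), 'joint_velocities': array([-0.02979596, -0.03513427, -0.02058769, -0.02492607,  0.0410428 ,
        0.12341993]), 'joint_torque': array([ 7.75687251e-03, -7.63635492e+01, -4.34719133e+01,  6.51541748e-02,
        3.88386555e-02, -2.07998823e-05]), 'tcp_pos': array([ 296.10433481, -634.29755512,  213.93902102]), 'ee_rot': array([-1.79999211e+02,  5.85193609e-04, -6.49758439e+01]), 'contact_force': array([0.46053423, 0.41307202, 0.58503925]), 'moment': array([ 0.05110368,  0.02058212, -0.02372896]), 'grip_width': 91.46871699669343} -18.8
```

View pics/top0.png

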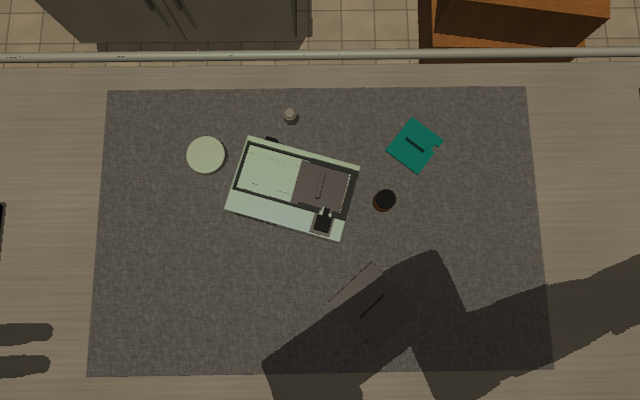

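View pics/side0.png

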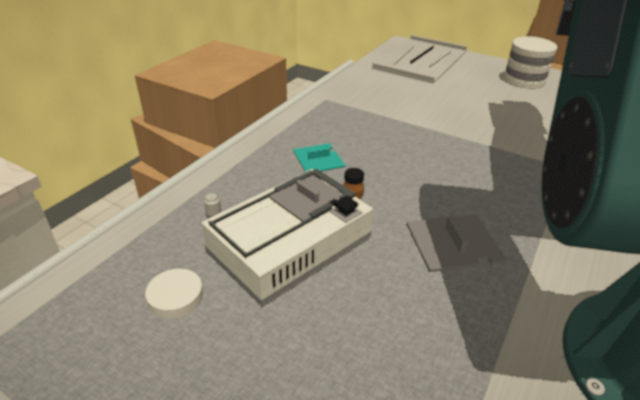

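The top view shows the unit with its seat to the right: rib at about (320,187), tab at (322,224), ledge at (269,174). The turquoise look-alike is at (414,146) and a larger grey one lies in shadow at (373,306). Next I fit the unit pose.

```bash
cat > fit.py <<'E'
from h import *
from scipy.optimize import least_squares
P={"unit":(0,0,0),"tab_top":(-71,-93.5,92),"cover_rib":(0,-69,86),"ledge":(0,37.5,70),"well":(0,-70,70)}
A=[];B=[]
for c in("top","side"):
    p,d=vision.camera(c)
    for q in P:
        for m in finder.mark_of(c,q):
            w=world(c,m["centre"],z=P[q][2])
            if np.hypot(w[0]-580,w[1]-60)<150: A.append(P[q][:2]);B.append(w[:2]);print(c,q,np.round(w[:2],1),round(m["p"],2));break
    r=[k for k in finder.regions_of(c,"unit")][0]
    v,u=np.nonzero(r["pixels"]&(d>0))
    W=np.array([world(c,(a,b),d=d[b,a]) for a,b in zip(u,v)])
    k=W[(abs(W[:,2]-74)<12)]
    (cx,cy),wh,an=cv2.minAreaRect(k[:,:2].astype(np.float32)); print(c,"rect",cx,cy,wh,an)
    t=np.radians(-an if an<45 else 90-an)
    for y in [np.radians(an-90),np.radians(an)]:
        if abs(y)<.6:
            o=np.array([cx,cy])-np.array([[np.cos(y),-np.sin(y)],[np.sin(y),np.cos(y)]])@[-15,-15]; print("  origin",o,np.degrees(y))
A=np.array(A);B=np.array(B)
T=lambda x,a:np.c_[np.cos(x[2])*a[:,0]-np.sin(x[2])*a[:,1]+x[0],np.sin(x[2])*a[:,0]+np.cos(x[2])*a[:,1]+x[1]]
s=least_squares(lambda x:(T(x,A)-B).ravel(),[600,75,-.25],loss="soft_l1",f_scale=3)
print("fit",s.x[:2],np.degrees(s.x[2]));print(np.round(T(s.x,A)-B,1))
print("tab,rib,ledge",T(s.x,np.array([(-71,-93.5),(0,-69),(0,37.5)])))
E
python3 fit.py
```

```text
top unit [599.2  78.4] 0.82
top tab_top [507.3   7.3] 0.84
top cover_rib [587.8   8.6] 0.77
top ledge [611.2 106.2] 0.81Traceback (most recent call last):
  File "fit.py", line 13, in <module>
    W=np.array([world(c,(a,b),d=d[b,a]) for a,b in zip(u,v)])
                ~~~~~^^^^^^^^^^^^^^^^^^
  File "h.py", line 5, in world
    i=vision.camera_info(cam);K=np.array(i["mtx"]);R=np.array(i["rotation"]);t=np.array(i["xyz"])
ValueError: time passes only in moves, steps and waits
```

```bash
python3 - <<'E'
s=open('fit.py').read()
s=s.replace("W=np.array([world(c,(a,b),d=d[b,a]) for a,b in zip(u,v)])","o=world(c,(0,0),d=0);e=world(c,(0,0),d=1)-o;f=world(c,(1,0),d=1)-o-e;g=world(c,(0,1),d=1)-o-e\n    W=o+d[v,u][:,None]*(e+u[:,None]*f+v[:,None]*g)")
open('fit.py','w').write(s)
E
python3 fit.py
```

```text
top unit [607.   78.9] 0.6
top tab_top [513.9   7.7] 0.71
top cover_rib [582.7   5.7] 0.72
top ledge [614.5 109.1] 0.64
top rect 586.9988403320312 67.62975311279297 (240.40699768066406, 160.7745819091797) 73.36042022705078
  origin [605.66596982  77.70637342] -16.63957977294922
side unit [600.9  79.7] 0.6
side tab_top [511.3   9.4] 0.8
side cover_rib [585.9  13.7] 0.75
side ledge [611.1 110.4] 0.65
side well [706.4 118.4] 0.54
side rect 584.3035888671875 67.10343170166016 (242.95880126953125, 163.65658569335938) 73.21158599853516
  origin [602.99683085  77.13152745] -16.788414001464844
fit [604.52844555  78.56597914] -15.471846546456327
[[-2.500e+00 -3.000e-01]
 [-2.700e+00 -3.000e-01]
 [ 3.400e+00  6.400e+00]
 [ 0.000e+00  5.600e+00]
 [ 3.600e+00 -1.100e+00]
 [-1.000e-01 -2.000e+00]
 [ 2.000e-01 -1.700e+00]
 [ 3.500e+00  4.300e+00]
 [-1.206e+02 -1.073e+02]]
tab,rib,ledge [[511.15885547   7.39456882]
 [586.1216713   12.0664253 ]
 [614.53212722 114.70704101]]
```

Emit:
servo_tool --deltas '[[[-0.033,-0.031,0,0,0,-0.6,1],[-0.066,-0.062,0,0,0,-1.2,1],[-0.099,-0.093,0,0,0,-1.8,1],[-0.132,-0.124,0,0,0,-2.4,1],[-0.164,-0.155,0,0,0,-3.0,1]]]' --squeeze 30

```text
clock: 2.35
tcp_pos: [367.4, -418.4, 214.0]
ee_rot: [180.0, -0.0, -40.8]
contact_force: [-0.6, -0.1, -0.1]
grip_width: 54.0
```

```bash
cat > go.py <<'E'
import sys
from h import *
# go.py ux uy z : tool-frame shift to bring TCP to unit-frame point
O=np.array([605,77.5]);Y=-16.6
s=readout.read_state();p=np.array(s["tcp_pos"]);R=Rotation.from_euler("xyz",s["ee_rot"],degrees=True)
U=Rotation.from_euler("z",Y,degrees=True)
pu=U.inv().apply(p-[*O,0])
print("t",round(s["clock"],2),"unit tcp",np.round(pu,1),"F",np.round(U.inv().apply(s["contact_force"]),1),"grip",round(s["grip_width"],1),"rot",np.round(s["ee_rot"],1))
if len(sys.argv)>3:
    t=U.apply([float(a) for a in sys.argv[1:4]])+[*O,0]
    Rt=Rotation.from_euler("xyz",[180,0,Y],degrees=True)
    print("shift m",np.round(R.inv().apply(t-p)/1000,4),"turn",np.round((R.inv()*Rt).as_rotvec(degrees=True)/8,3))
E
python3 go.py -71 -93.5 200
```

```text
t 2.35 unit tcp [ -86.  -543.1  214. ] F [-0.6 -0.2 -0.1] grip 54.0 rot [180.   -0.  -40.8]
shift m [-0.1706 -0.4163  0.014 ] turn [ 1.000e-03 -2.000e-03 -3.024e+00]
```

Emit:
servo_tool --deltas '[[[-0.017,-0.042,0,0,0,-0.6,1],[-0.034,-0.084,0,0,0,-1.2,1],[-0.051,-0.126,0,0,0,-1.8,1],[-0.068,-0.168,0,0,0,-2.4,1],[-0.085,-0.208,0,0,0,-3.0,1]]]'

```text
clock: 2.85
tcp_pos: [439.3, -203.7, 214.3]
ee_rot: [180.0, -0.0, -16.6]
contact_force: [0.7, -0.3, 0.5]
grip_width: 14.0
```

```bash
python3 go.py -71 -93.5 130
```

```text
t 2.85 unit tcp [ -78.5 -316.8  214.3] F [ 0.8 -0.1  0.5] grip 14.0 rot [180.   -0.  -16.6]
shift m [ 0.0074 -0.2233  0.0842] turn [ 0.001 -0.006 -0.   ]
```

Emit:
servo_tool --deltas '[[[0.0015,-0.046,0.005,0,0,0,1],[0.003,-0.092,0.015,0,0,0,1],[0.0045,-0.138,0.035,0,0,0,1],[0.006,-0.184,0.06,0,0,0,1],[0.0074,-0.2233,0.084,0,0,0,1]]]'

```text
clock: 3.35
tcp_pos: [511.0, 10.2, 130.0]
ee_rot: [-180.0, -0.1, -16.6]
contact_force: [0.4, -0.8, -0.6]
grip_width: 0.3
```

```bash
python3 - <<'E'
from h import *
a=vision.camera("top")[0][150:260,250:390];b=vision.camera("side")[0][140:280,220:400]
a=cv2.resize(a,(700,550),interpolation=2);b=cv2.resize(b,(700,545),interpolation=2)
cv2.imwrite("pics/s1.png",b[:,:,::-1]);cv2.imwrite("pics/t1.png",a[:,:,::-1])
E
python3 go.py -71 -93.5 94
```

```text
t 3.45 unit tcp [-72.5 -90.4 127.6] F [-1.1  0.2  0.5] grip 0.6 rot [ 1.80e+02  1.00e-01 -1.64e+01]
shift m [0.0016 0.0031 0.0336] turn [0.006 0.017 0.026]
```

View pics/s1.png

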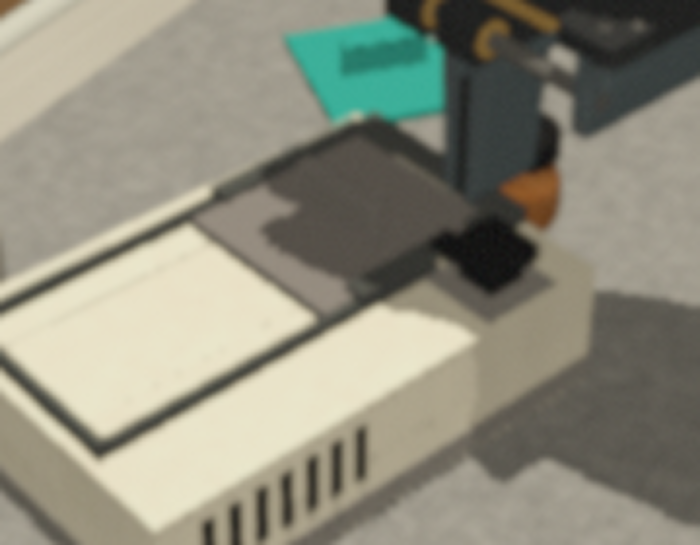

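Emit:
servo_tool --deltas '[[[0.001,0.003,0.01,0,0,0,1],[0.0015,0.003,0.02,0,0,0,1],[0.0015,0.003,0.028,0,0,0,1],[0.0015,0.003,0.032,0,0,0,1],[0.0015,0.003,0.032,0,0,0,1]]]'

```text
clock: 3.95
tcp_pos: [509.9, 7.7, 95.3]
ee_rot: [179.9, 0.2, -16.5]
contact_force: [-0.1, -0.4, 0.5]
grip_width: 0.5
```

```bash
python3 go.py -71 -93.5 84
```

```text
t 3.95 unit tcp [-71.2 -94.1  95.3] F [ 0.1 -0.4  0.5] grip 0.5 rot [179.9   0.2 -16.5]
shift m [ 0.0002 -0.0006  0.0113] turn [0.007 0.021 0.018]
```

Emit:
servo_tool --deltas '[[[0,0,0.003,0,0,0,1],[0,0,0.006,0,0,0,1],[0,0,0.009,0,0,0,1],[0,0,0.011,0,0,0,1],[0,0,0.011,0,0,0,1]]]'

```text
clock: 4.45
tcp_pos: [510.2, 7.7, 84.2]
ee_rot: [180.0, 0.1, -16.5]
contact_force: [1.4, -3.2, 3.2]
grip_width: 0.6
```

```bash
python3 go.py -71 -93.5 84
```

```text
t 4.45 unit tcp [-70.9 -94.   84.2] F [ 2.3 -2.6  3.2] grip 0.6 rot [ 1.80e+02  1.00e-01 -1.65e+01]
shift m [-0.0001 -0.0005  0.0002] turn [0.006 0.018 0.018]
```

Emit:
servo_tool --deltas '[[[0,0,0.0005,0,0,0,1],[0,0,0.001,0,0,0,1],[0,0,0.0013,0,0,0,1],[0,0,0.0013,0,0,0,1],[0,0,0.0013,0,0,0,1]]]'

```text
clock: 4.95
tcp_pos: [510.2, 7.7, 83.2]
ee_rot: [179.9, 0.1, -16.4]
contact_force: [-1.6, -1.8, 8.0]
grip_width: 0.5
```

```bash
python3 go.py; python3 - <<'E'
from h import *
b=vision.camera("side")[0]
for q in("cover_rib","tab_top"):
  for m in finder.mark_of("side",q): 
    w=world("side",m["centre"],z=86); print(q,w,Rotation.from_euler("z",16.6,degrees=True).apply(w-[605,77.5,0]),m["p"])
b=cv2.resize(b[140:280,220:400],(700,545),interpolation=2)
cv2.imwrite("pics/s2.png",b[:,:,::-1])
E
```

```text
t 4.95 unit tcp [-70.9 -94.   83.2] F [-1.  -2.2  8. ] grip 0.5 rot [ 1.799e+02  1.000e-01 -1.640e+01]
cover_rib [326.8330421 -18.5495883  86.       ] [-239.13342516 -171.5155528    86.        ] 0.97
cover_rib [ 638.67969831 -102.51004419   86.        ] [  83.70279083 -162.88579095   86.        ] 0.73
cover_rib [591.34702959  23.75582417  86.        ] [  2.2701361  -55.40475177  86.        ] 0.69
tab_top [506.4948277    8.53859079  86.        ] [-74.6982579  -94.22905707  86.        ] 0.55
```

View pics/s2.png

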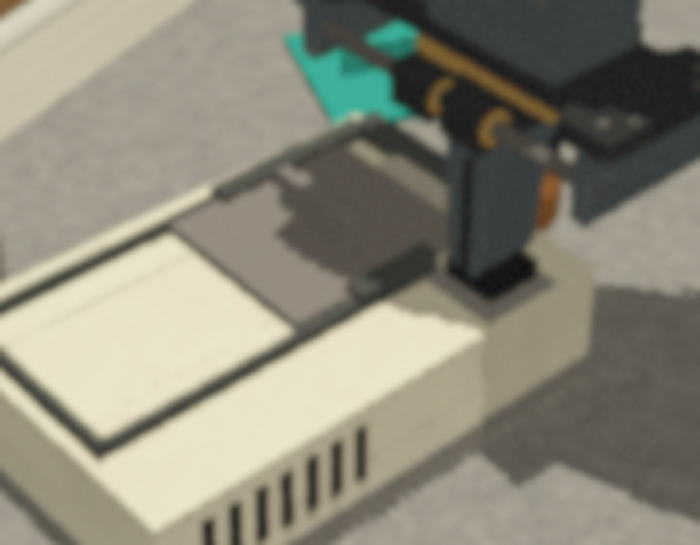

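The cover's front edge moved about 10 mm forward, and the rib is now at unit y ≈ -57. The press worked, so I lift and move behind the rib.

Emit:
servo_tool --deltas '[[[0,0,-0.02,0,0,0,1],[0,0,-0.045,0,0,0,1],[0.02,-0.002,-0.045,0,0,0,1],[0.05,-0.004,-0.045,0,0,0,1],[0.071,-0.003,-0.042,0,0,0,1]]]'

```text
clock: 5.6
tcp_pos: [580.8, -9.5, 125.5]
ee_rot: [180.0, 0.1, -16.4]
contact_force: [-0.7, 0.2, 0.4]
grip_width: 0.4
```

```bash
python3 go.py 0 -91 82
```

```text
t 5.6 unit tcp [  1.7 -90.3 125.5] F [-0.8  0.   0.4] grip 0.4 rot [ 1.80e+02  1.00e-01 -1.64e+01]
shift m [-0.0016  0.0007  0.0435] turn [0.002 0.01  0.02 ]
```

Emit:
servo_tool --deltas '[[[-0.0016,0.0007,0.012,0,0,0,1],[-0.0016,0.0007,0.024,0,0,0,1],[-0.0016,0.0007,0.035,0,0,0,1],[-0.0016,0.0007,0.042,0,0,0,1],[-0.0016,0.0007,0.0435,0,0,0,1]]]'

```text
clock: 6.1
tcp_pos: [577.9, -9.5, 80.8]
ee_rot: [180.0, 0.2, -16.4]
contact_force: [-0.0, 0.2, -0.5]
grip_width: 0.5
```

```bash
python3 go.py 0 10 82; python3 - <<'E'
from h import *
b=vision.camera("side")[0]
b=cv2.resize(b[140:280,220:400],(700,545),interpolation=2)
cv2.imwrite("pics/s3.png",b[:,:,::-1])
E
```

```text
t 6.1 unit tcp [ -1.1 -91.1  80.8] F [-0.1  0.2 -0.5] grip 0.5 rot [180.    0.2 -16.4]
shift m [ 0.0014 -0.1011 -0.0013] turn [0.005 0.024 0.021]
```

View pics/s3.png

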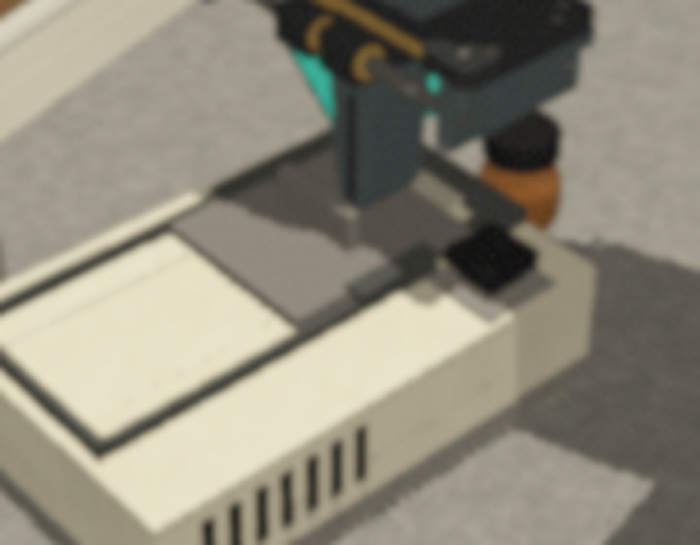

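The fingers are over the plate behind the rib with no contact force, and the lit sliver at (350,215) is likely the rib end. I push slowly at first.

Emit:
servo_tool --deltas '[[[0.001,-0.007,0,0,0,0,1],[0.001,-0.014,0,0,0,0,1],[0.001,-0.021,0,0,0,0,1],[0.001,-0.028,0,0,0,0,1],[0.001,-0.035,0,0,0,0,1]]]'

```text
clock: 6.65
tcp_pos: [589.3, 24.4, 81.3]
ee_rot: [180.0, 0.1, -16.4]
contact_force: [-0.3, -0.9, 0.1]
grip_width: 0.1
```

```bash
python3 go.py 0 8 81; python3 - <<'E'
from h import *
b=vision.camera("side")[0]
b=cv2.resize(b[140:280,220:400],(700,545),interpolation=2)
cv2.imwrite("pics/s4.png",b[:,:,::-1])
E
```

```text
t 6.65 unit tcp [  0.1 -55.4  81.3] F [-0.1 -1.   0.1] grip 0.1 rot [ 1.80e+02  1.00e-01 -1.64e+01]
shift m [ 0.0001 -0.0634  0.0003] turn [0.005 0.019 0.023]
```

View pics/s4.png

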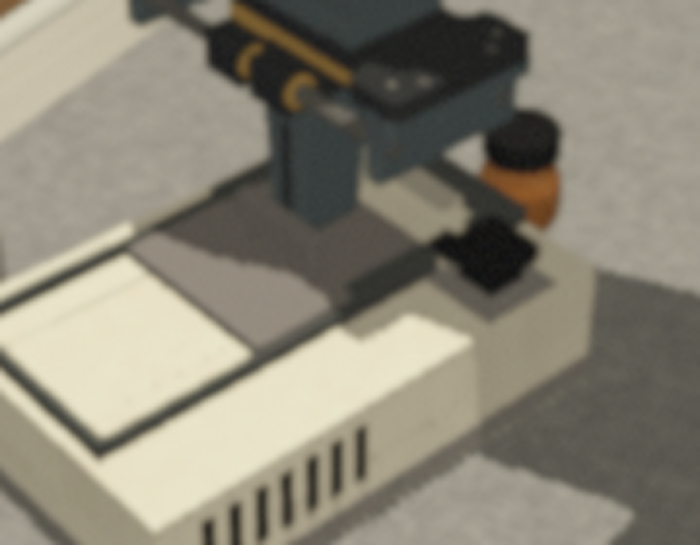

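The cover is sliding, with its front edge now at (130,250)-(250,355) and about 1 N of push. I continue, slowing towards the end.

Emit:
servo_tool --deltas '[[[0,-0.009,0,0,0,0,1],[0,-0.018,0,0,0,0,1],[0,-0.027,0,0,0,0,1],[0,-0.035,0,0,0,0,1],[0,-0.042,0,0,0,0,1]]]'

```text
clock: 7.2
tcp_pos: [601.8, 66.2, 81.4]
ee_rot: [180.0, 0.1, -16.4]
contact_force: [-0.7, -1.3, 1.7]
grip_width: 0.3
```

```bash
python3 go.py 0 12 81
```

```text
t 7.2 unit tcp [  0.2 -11.7  81.4] F [-0.3 -1.4  1.7] grip 0.3 rot [ 1.80e+02  1.00e-01 -1.64e+01]
shift m [-0.0001 -0.0237  0.0004] turn [0.001 0.015 0.025]
```

Emit:
servo_tool --deltas '[[[0,-0.007,0,0,0,0,1],[0,-0.014,0,0,0,0,1],[0,-0.02,0,0,0,0,1],[0,-0.024,0,0,0,0,1],[0,-0.024,0,0,0,0,1]]]'

```text
clock: 7.7
tcp_pos: [608.7, 89.7, 81.4]
ee_rot: [-180.0, 0.1, -16.4]
contact_force: [0.4, 0.1, -0.1]
grip_width: 0.1
```

Emit:
servo_tool --deltas '[[[0,0.006,0,0,0,0,1],[0,0.012,0,0,0,0,1],[0,0.012,-0.03,0,0,0,1],[0,0.012,-0.07,0,0,0,1],[0,0.012,-0.11,0,0,0,1]]]'

```text
clock: 8.2
tcp_pos: [604.9, 77.3, 192.3]
ee_rot: [180.0, 0.2, -16.4]
contact_force: [1.0, 0.2, -0.4]
grip_width: 0.1
```

Emit:
servo_tool --deltas '[[[0,0.04,0,0,0,0,1],[0,0.08,0,0,0,0,1],[0,0.12,0,0,0,0,1],[0,0.16,0,0,0,0,1],[0,0.2,0,0,0,0,1]]]'

```text
clock: 8.7
tcp_pos: [547.3, -116.5, 192.4]
ee_rot: [180.0, 0.2, -16.4]
contact_force: [0.4, -0.7, 0.3]
grip_width: 0.3
```

```bash
python3 go.py; python3 - <<'E'
from h import *
for c in("top","side"):
  b,d=vision.camera(c)
  for q,z in(("cover_rib",86),("tab_top",92),("cover",70),("well",70)):
    for m in finder.mark_of(c,q):
      w=world(c,m["centre"],z=z);w=Rotation.from_euler("z",16.6,degrees=True).apply(w-[605,77.5,0])
      if abs(w[0])<95 and abs(w[1])<130: u,v=np.int32(m["centre"]);print(c,q,np.round(w),"depth z",world(c,m["centre"],d=d[v,u])[2].round(1),round(m["p"],2))
  b=b[140:280,220:400] if c=="side" else b[110:270,210:400]
  cv2.imwrite(f"pics/e_{c}.png",cv2.resize(b[:,:,::-1],None,fx=3.6,fy=3.6,interpolation=2))
a,b=[cv2.imread(f"pics/e_{c}.png") for c in("top","side")]
cv2.imwrite("pics/e.png",cv2.resize(np.hstack([a[:500],b[:500]]),(800,300)))
E
```

```text
t 8.7 unit tcp [ 1.000e-01 -2.024e+02  1.924e+02] F [ 0.6 -0.5  0.3] grip 0.3 rot [180.    0.2 -16.4]
top cover_rib [ 2. 36. 86.] depth z 96.4 0.57
top cover_rib [-13. -11.  86.] depth z 76.9 0.35
top tab_top [-70. -97.  92.] depth z 92.3 0.53
top cover [-2. 39. 70.] depth z 96.3 0.67
top well [  0. -76.  70.] depth z 49.8 0.82
side cover_rib [ 1. 38. 86.] depth z 85.5 0.62
side cover_rib [ -70. -100.   86.] depth z 92.8 0.53
side tab_top [-72. -97.  92.] depth z 91.9 0.55
side cover [-1. 30. 70.] depth z 80.0 0.98
side well [ -2. -74.  70.] depth z 42.6 0.77
side well [11. 29. 70.] depth z 81.1 0.64
```

View pics/e.png

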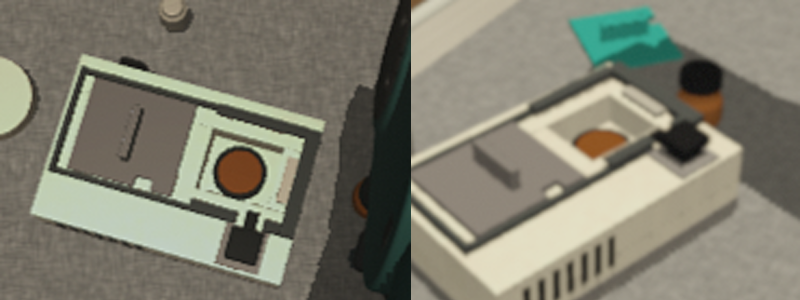

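The well at (240,172) is fully uncovered. The cover lies flat between its guides with the rib at unit y ≈ +36 mm, the tab top is back up at 92 mm, and the arm is clear.

```bash
python3 -c "
from station import job
print(job.sign_off())"
```

```text
the job is handed in; nothing more can be done
None
```

I opened the filter well and handed the job in at about 9 s of the 38 s allowed. No verdict is reported.

**What I did:** with the fingers shut, I pressed the tab down about 9 mm until it bottomed. The force was about 3 N in travel and 8 N at the stop. The cover hopped about 10 mm forward. I then pushed it by its rib onto the ledge with about 1 to 1.5 N and backed the arm away.

**Last checks:**
- **Cover:** the rib is at unit x about 1 to 2 mm and y about +36 to +38 mm, against a required +14 to +50 mm. The depth reading puts the rib top at about 96 mm, as it should be when the cover lies flat between the guides.
- **Well:** the picture shows it fully uncovered.
- **Tab:** its top is back up at 92 mm.
- **Arm:** it stands clear with no contact force.
- **Bystanders:** I saw no sign that any had moved, but I did not measure them.

**Disagreements:**
- The finder gave a few stray hits, such as a "rib" at the tab and a "well" on the ledge. They disagreed with the picture, so I ignored them.
- The fingers stopped at about unit y +13 mm, which would put the rib at about +33 mm. The cameras read it about 3 to 5 mm further on, which is well within tolerance.

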